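# Switch on the tablet counter under its guard

### The job

Switch on the tablet counter: lift the metal guard over its switch with a fingertip and swing it right back until it stays open, push the toggle underneath all the way over towards the hopper, then tip the guard forward again so that it drops fully shut over the toggle. Nothing needs gripping; leave the bottle, the vial and the little jar standing where they are.

Things in the scene. Friction and masses are not known exactly. Their poses are not given: they have to be found in the camera images.
- counter: Fixed tablet counting machine: white flat case, top 80 mm above the table. Origin: on the table straight below the middle of the guard's hinge; case spans x -130 to 130, y -115 to 215 mm. z up; x from the guard's lip to its hinge (roughly away from the robot); y left, to the hopper: a grey round bowl 100 mm across, 65 mm high, on the case at x 0, y 155.
- guard_hinge (a point): Fixed point, middle of the guard's hinge pin, on a bracket 50 mm wide (y), 14 mm deep (x), 20 mm above the case; axes as the counter's. The pin runs along y. Fully open, the guard's top sheet stands nearly upright behind the pin, outer face to the back, 35 mm (bottom) to 50 mm (top) behind it, and the lip's edge is 66 mm behind and 86 mm above the pin.
- guard (a joint): Guard angle, rad: 0 shut, 1.75 back at its stop, front end going up and back. Aluminium hood, 60 g, 3 mm sheet, open below. Shut: x -75 to 0, y -30 to 30 mm from the pin, flat top 37 mm over the pin; cheeks end 9 mm, front wall 26 mm above the case. No spring: past about 1.2 it falls back and stays open, below about 0.9 it falls shut.
- guard_lip (a point): Middle of the free edge of the guard's lip: a strip 44 mm wide, 3 mm thick, sticking out 21 mm in front of the guard's front wall and flaring upward (0.6 rad). Shut, it is 96 mm in front of the hinge pin (counter x -96, y 0) and 70 mm above the case, with nothing under it. It moves with the guard.
- toggle (a joint): Angle of the toggle in rad: 0 (off) leans 0.4 rad to the -y side, 0.8 (on) leans 0.4 rad to +y, towards the hopper; it starts at 0 to 0.08. No spring: it stays where it is left; about 1 N at the tip moves it.
- toggle_tip (a point): Centre of the 14 mm ball at the end of the toggle's steel stem (9 mm thick, 36 mm long), under the guard. Its pivot is at counter x -42, y 0 mm, 5 mm above the case, and turns about the counter's x; the tip is about 38 mm above the case, at y -14 mm when off and +14 mm when on.
- bottle: White pill bottle, 60 mm across, 100 mm high, loose, upright on the table beside the machine; origin at the centre of its underside. Leave alone.
- vial: Blue pill vial with a wider lid, 42 mm across, 85 mm high, loose, upright on the table beside the machine; origin at the centre of its underside. Leave alone.
- jar: Small amber jar, 36 mm across, 42 mm high, loose, on the machine's top behind and to the right of the switch; origin at the centre of its underside. Leave alone.

How it is judged:
By the outcome, as a careful person would: the job done as asked, in the order asked, and still so for the second after the job is handed in, with the robot touching nothing.
It also fails if it takes over 54 s, if anything falls off the work surface, if the arm or the gripper's body presses on something with over 40 N, if the wrist force passes 120 N, or if a joint passes its speed limit or range.

### The arm

A 6-joint arm with a two-finger parallel gripper is mounted at the origin on the work surface. World frame = base frame: x ahead of the robot, y to its left, z up, the work surface at z = 0. Lengths are in m, angles in rad, forces in N, time in s.
With the tool pointing down it reaches from about 0.15 to 0.775 m from the base axis. Payload 6.1 kg.
Tool frame: the origin (TCP) lies on the centre line of the jaws, within the pads' length; the fingertips stand 22 mm ahead of it and the grasp point (between the pads) lies 3 mm ahead of it; z points along the fingers, y is the line along which they close (so a half turn about z gives the same grasp; the last joint's range is limited). The gripper opens to 85 mm and grips with 20 to 120 N. Pads are 22 mm wide; open, the fingers measure 114 mm over their backs; the gripper's body (76 mm by 85 mm) begins 54 mm behind the grasp point. The pads swing forward as they close: fully open they stand 13 mm farther back than shut.
Start: joints at [1.201, 0.126, -0.04, 1.405, 0, 1.571], TCP at [0.19, 0.489, 0.253] pointing down, gripper open.
Joint ranges: [-2.72, 2.72], [-0.95, 1.95], [-1.27, 1.35], [-1.78, 2.02], [-1.46, 1.47], [-3.14, 3.14]. Speed limits (rad/s): [2.39, 2.39, 3.01, 3.14, 3.14, 3.14].

### API

Orientations are given as a rotation vector (axis times angle).
In Python, from bench import ctrl gives the robot as it stands.
- The arm moves only by the tool send_rows, never from a script. Its arguments are lists of equal length, an entry for each row: "twist": the turn, a rotation vector about the tool's x, y, z in units of 5 degrees (1.0 is 5 degrees), a list of three; "slide": the shift along the tool's x, y, z in units of 30 mm (1.0 is 30 mm), a list of three; "gripper": the opening, from 0 (shut) to 1 (fully open). A call has 1 to 20 rows; each row shifts and turns the commanded pose from where the row before left it, along the tool's axes as they then stand; what a row does not reach is not made up. A row lasts 1/12 s, in which the tool goes at most 41.7 mm and 7.16 degrees, less where a joint would pass 70% of its speed; a pose out of reach is approached as far as the arm can. A call is refused whole if a number of a shift passes 1 or a number of a turn 1, either way. A call with a gripper value outside its range is refused whole. The fingers move at their own pace and stop on an object; "squeeze" is the grip in N (left out, the last holds). Time passes only in rows, so rows that do not move let the fingers close. It gives the time, the measured TCP pose, the force, the opening and the grip force at its end, in the units of the state.
- ctrl.sense(): the state, without advancing time (a new reading comes with each control period).
- ctrl.snapshot(name): name is "scene" or "top" or "wrist"; returns a dict with "image" (420x560x3 uint8, red, green, blue), "fx", "fy", "cx", "cy" (pixels), "k1" (the pictures are not rectified: a ray, as slopes to the right and down, at radius r is drawn at 1 + k1 r^2 times it, then the intrinsics apply), "rvec" (rotation vector, rad) and "tvec" (3), from world to camera coordinates, as OpenCV has them; the wrist camera has in their place "mount" (4x4, takes a point from camera to tool coordinates, whose origin is the TCP and whose axes are the flange's). Camera axes: x right, y down, z forward; pixel columns grow to the right and rows downward; lengths in m; the calibration is good to about 2 mm. A picture is of the moment at which its call begins: read the wrist's pose just before it. There is no depth.
- ctrl.hand_in(): hands the job in; it is judged then, once.
The state is a dict: "t": time; "joints": joint angles; "qvel": joint speeds; "joint_efforts": joint torques, N m; "tool_pos": TCP position; "ee_rot": TCP orientation; "wrist_force": force on the tool from outside, world axes, zero at the start; "ft_torque": the same for the moment, N m; "width": finger opening in m; "finger_force": force on a finger pad.
Only numpy, scipy, OpenCV 4.12 (cv2) and the standard library are available. Lean on these libraries where they do the work, as an engineer would, in place of code of your own. Each camera call takes 0.05 s, during which the arm holds its last target. There are 200 camera calls.

## Working session

There is one attempt and no reset: what is moved stays moved. The work goes in short steps, Python scripts to look and compute and a tool call to move; the robot and the scene stay as the last step left them, time stands still between calls to the robot, and variables do not carry over. Pictures are saved under pics/ and viewed, at most 10 in all, crops included, and the job is handed in when it is done.

Besides the shell and the picture viewer there is one more tool, called after "Call:" by a JSON object that holds its "op" and its "data", one argument or row to a line. send_rows: Moves the arm, as the interface text tells. Its arguments: {"type":"object","properties":{"twist":{"type":"array"},"slide":{"type":"array"},"gripper":{"type":"array"},"squeeze":{"type":"number"}},"required":["twist","slide","gripper"]}

```bash
ls; mkdir -p pics; python3 - <<'E'
from bench import ctrl
import cv2,pickle
s=ctrl.sense();print(s)
for n in("scene","top"):
    d=ctrl.snapshot(n);pickle.dump(d,open(n+'.pkl','wb'));cv2.imwrite(f'pics/{n}.png',d["image"][:,:,::-1]);print({k:v for k,v in d.items() if k!='image'})
E
```

```text
pics
{'t': 0.0, 'joints': array([ 1.20097713e+00,  1.26417691e-01, -4.06330783e-02,  1.40539945e+00,
       -9.33727323e-06,  1.57077996e+00]), 'qvel': array([ 0.00018285,  0.00039674,  0.00052471, -0.00013176, -0.0007063 ,
        0.0003381 ]), 'joint_efforts': array([-7.91805815e-04, -4.35919333e+01,  3.52919841e+01,  1.72881992e-02,
        2.65884671e-05, -2.55830077e-07]), 'tool_pos': array([0.18962489, 0.48915161, 0.25249719]), 'ee_rot': array([-5.77526221e-01, -3.08775135e+00,  2.55608617e-03]), 'wrist_force': array([ 0.25477685,  0.12602813, -0.00516197]), 'ft_torque': array([-0.0212636 , -0.00993504,  0.0223063 ]), 'finger_force': 0.0, 'width': 0.08521792550564562}
{'fx': 509.60829368215667, 'fy': 509.60829368215667, 'cx': 287.9478166851178, 'cy': 207.27811070819976, 'k1': -0.03420922053287802, 'rvec': array([ 1.39477688,  2.36402334, -0.71063673]), 'tvec': array([ 0.17780646, -0.39162224,  1.5256472 ])}
{'fx': 399.48363686378093, 'fy': 399.48363686378093, 'cx': 278.51188860793326, 'cy': 209.49614375488025, 'k1': -0.09791694467273998, 'rvec': array([ 2.14093765, -2.17167601,  0.14567364]), 'tvec': array([0.09657804, 0.55578131, 1.06023893])}
```

View pics/scene.png

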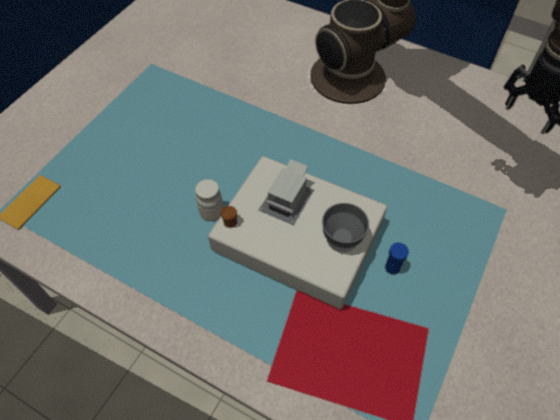

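View pics/top.png

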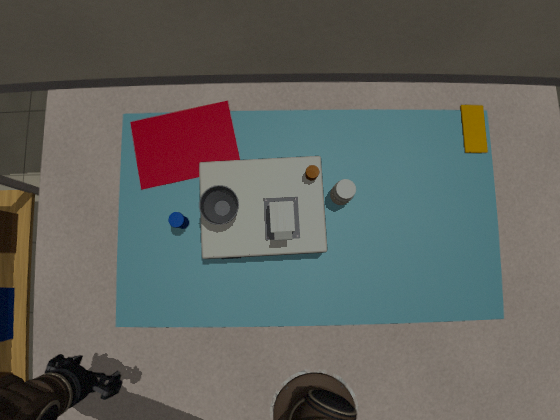

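The scene picture shows the shut guard at about (288,187), with the bowl at (345,225), jar at (230,216), bottle at (208,200) and vial at (397,258). In the top picture the case top has corners at about (200,163), (321,156), (327,252) and (202,258), and the guard is at (282,218).

```bash
cat > h.py <<'E'
import numpy as np,cv2,pickle
from scipy.spatial.transform import Rotation as R
def cam(d,tool=None):
    if 'mount' in d:
        T=np.eye(4);T[:3,:3]=R.from_rotvec(tool['ee_rot']).as_matrix();T[:3,3]=tool['tool_pos'];T=T@d['mount'];return T[:3,:3],T[:3,3]
    M=R.from_rotvec(d['rvec']).as_matrix();return M.T,-M.T@d['tvec']
def K(d):return np.array([[d['fx'],0,d['cx']],[0,d['fy'],d['cy']],[0,0,1.]]),np.array([d['k1'],0,0,0.])
def cast(d,px,z,tool=None):
    k,D=K(d);u=cv2.undistortPoints(np.float64(px).reshape(-1,1,2),k,D)[:,0]
    M,c=cam(d,tool);r=np.c_[u,np.ones(len(u))]@M.T
    return c+r*((z-c[2])/r[:,2])[:,None]
def proj(d,P,tool=None):
    k,D=K(d);M,c=cam(d,tool);return cv2.projectPoints(np.float64(P).reshape(-1,1,3),cv2.Rodrigues(M.T)[0],-M.T@c,k,D)[0][:,0]
E
python3 - <<'E'
from h import *
d=pickle.load(open('top.pkl','rb'));im=d['image']
print('cam',cam(d)[1])
hsv=cv2.cvtColor(im,cv2.COLOR_RGB2HSV)
print(hsv[180,260],hsv[255,260],hsv[218,283],hsv[240,282],hsv[140,400],hsv[90,300],hsv[258,230])
m=((hsv[...,1]<45)&(hsv[...,2]>130)).astype(np.uint8);m[:130]=0;m[290:]=0;m[:,:190]=0;m[:,335:]=0
c=max(cv2.findContours(m,0,2)[0],key=cv2.contourArea)
P=cast(d,c[:,0],.08)[:,:2]
print(len(c),cv2.boundingRect(c));print(cv2.minAreaRect((P*1000).astype(np.float32)),cv2.boxPoints(cv2.minAreaRect((P*1000).astype(np.float32))))
cv2.imwrite('pics/crop.png',cv2.resize(im[140:280,180:360,::-1],None,fx=4.4,fy=4.2,interpolation=cv2.INTER_CUBIC))
E
```

```text
cam [0.414916   0.09492316 1.12301428]
[ 40  16 143] [24 15 85] [ 40  11 140] [25 18 85] [ 91  84 128] [ 16  33 130] [ 96 100  41]
120 (200, 157, 126, 100)
((563.1488647460938, 132.97044372558594), (253.4593963623047, 321.8569641113281), 2.2734453678131104) [[430.13507  288.74506 ]
 [442.90277  -32.858562]
 [696.16266  -22.804169]
 [683.39496  298.79944 ]]
```

View pics/crop.png

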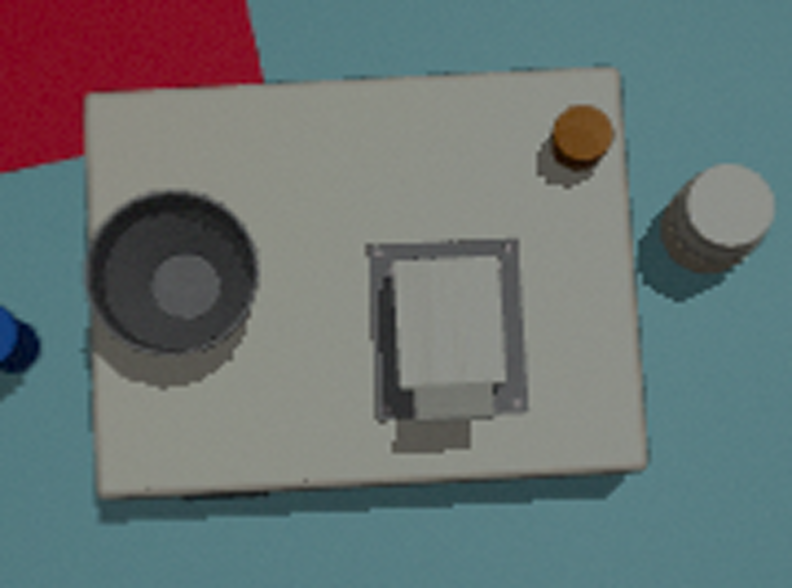

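The enlarged crop shows the guard's top sheet at crop (395–505, 260–385), its lip edge at about (454,417), the bracket plate around it, and the jar at (582,135). I'll check the frame taken from the case against the lip, using both views.

```bash
cat >> h.py <<'E'
YAW=0.0397;O=np.array([.5651,.0830,0]);RC=R.from_euler('z',YAW).as_matrix()
def w2c(P):return ((np.atleast_2d(P)-O)@RC)*1000
def c2w(P):return O+np.atleast_2d(P)/1000@RC.T
def pose(down):  # tool z in counter x-z plane, `down` deg below horizontal; tool y = counter +-y
    a=np.radians(down);z=np.array([np.cos(a),0,-np.sin(a)]);return z
def goto(s,tip,down,flip):
    """tip (mm, counter), pitch -> remaining turn (5deg units) & slide (30mm, in final tool axes)"""
    z=pose(down);y=np.array([0,flip,0.]);x=np.cross(y,z);Rg=RC@np.c_[x,y,z]
    R0=R.from_rotvec(s['ee_rot']).as_matrix()
    tw=np.degrees(R.from_matrix(R0.T@Rg).as_rotvec())/5
    p=c2w(tip)[0]-Rg@[0,0,.022]
    print('twist',tw.round(2),'slide(now axes)',(R0.T@(p-s['tool_pos'])/.03).round(2),'slide(goal axes)',(Rg.T@(p-s['tool_pos'])/.03).round(2))
def where(s):
    R0=R.from_rotvec(s['ee_rot']).as_matrix();print('t',round(s['t'],2),'tip ctr mm',w2c(s['tool_pos']+R0@[0,0,.022]).round(1)[0],'axes x,y,z in ctr',(RC.T@R0).T.round(3).tolist(),'F',s['wrist_force'].round(1),'w',round(s['width'],3))
    print('q',s['joints'].round(2))
E
python3 - <<'E'
from h import *
from bench import ctrl
d=pickle.load(open('top.pkl','rb'));e=pickle.load(open('scene.pkl','rb'))
f=lambda x,y:(180+x/4.4,140+y/4.2)
print('lip ',w2c(cast(d,[f(415,417),f(492,415)],.15)))
print('rear top edge',w2c(cast(d,[f(392,262),f(498,258)],.137)))
print('jar',w2c(cast(d,[f(582,135)],.122)),'bottle',w2c(cast(d,[f(730,207)],.1)),'bowl',w2c(cast(d,[f(173,271)],.145)))
print('scene lip px',proj(e,c2w([[-96,22,150],[-96,-22,150]])),'corners',proj(e,c2w([[-130,-115,80],[-130,215,80],[130,215,80],[130,-115,80]])))
s=ctrl.sense();where(s)
for fl in(1,-1):goto(s,[-180,0,250],20,fl);goto(s,[-180,0,250],90,fl)
E
```

```text
lip  [[-95.10866885  21.36300391 150.        ]
 [-96.25747835 -21.24520816 150.        ]]
rear top edge [[ -1.80275762  29.56819009 137.        ]
 [ -2.6244225  -30.6083793  137.        ]]
jar [[ 72.79459523 -84.74829288 122.        ]] bottle [[  27.55874259 -171.8544869   100.        ]] bowl [[ -1.71253054 152.89770641 145.        ]]
scene lip px [[307.07879062 165.27089842]
 [289.52638476 158.36910523]] corners [[261.40318895 153.58151834]
 [387.79634625 203.75261003]
 [343.73973335 297.366785  ]
 [205.7548695  234.8159373 ]]
t 0.1 tip ctr mm [-359.1  420.7  230.6] axes x,y,z in ctr [[-0.917, 0.398, -0.0], [0.398, 0.917, -0.001], [-0.001, -0.001, -1.0]] F [-0.2  0.8  0.5] w 0.086
q [ 1.2   0.13 -0.04  1.41 -0.    1.57]
twist [ -2.88 -13.8   -4.08] slide(now axes) [-10.43 -10.76  -0.15] slide(goal axes) [ -1.96 -14.03   4.9 ]
twist [-0.02 -0.   -4.69] slide(now axes) [-11.06 -10.49  -0.63] slide(goal axes) [ -5.97 -14.03  -0.65]
twist [-18.33   3.82  26.17] slide(now axes) [-10.43 -10.76  -0.15] slide(goal axes) [ 1.96 14.03  4.9 ]
twist [-0.000e+00  2.000e-02  3.131e+01] slide(now axes) [-11.06 -10.49  -0.63] slide(goal axes) [ 5.97 14.03 -0.65]
```

Call:
{"op": "send_rows", "data": {
  "twist": [
    [0, 0, -0.94],
    [0, 0, -0.94],
    [0, 0, -0.94],
    [0, 0, -0.94],
    [0, 0, -0.94],
    [0, 0, 0],
    [0, 0, 0],
    [0, 0, 0],
    [0, 0, 0],
    [0, 0, 0],
    [0, 0, 0],
    [0, 0, 0],
    [0, 0, 0],
    [0, 0, 0],
    [0, 0, 0],
    [0, 0, 0],
    [0, 0, 0],
    [0, 0, 0],
    [0, 0, 0],
    [0, 0, 0]
  ],
  "slide": [
    [0, 0, 0],
    [0, 0, 0],
    [0, 0, 0],
    [0, 0, 0],
    [0, 0, 0],
    [-0.35, -1, 0],
    [-0.35, -1, 0],
    [-0.35, -1, 0],
    [-0.35, -1, 0],
    [-0.35, -1, 0],
    [-0.35, -1, 0],
    [-0.35, -1, 0],
    [-0.35, -1, 0],
    [-0.35, -1, 0],
    [-0.35, -1, 0],
    [-0.35, -1, 0],
    [-0.35, -1, 0],
    [-0.35, -1, 0],
    [-0.35, -1, 0],
    [0, 0, 0]
  ],
  "gripper": [0, 0, 0, 0, 0, 0, 0, 0, 0, 0, 0, 0, 0, 0, 0, 0, 0, 0, 0, 0]
}}

```text
t: 1.77
tool_pos: [0.3547, 0.0718, 0.253]
ee_rot: [-0.053, 3.141, -0.003]
wrist_force: [0.2, 0.7, -0.2]
width: -0.0
finger_force: 0.0
```

Call:
{"op": "send_rows", "data": {
  "twist": [
    [0, -1, 0],
    [0, -1, 0],
    [0, -1, 0],
    [0, -1, 0],
    [0, -1, 0],
    [0, -1, 0],
    [0, -1, 0],
    [0, -1, 0],
    [0, -1, 0],
    [0, -1, 0],
    [0, -1, 0],
    [0, -1, 0],
    [0, -1, 0],
    [0, -1, 0],
    [0, 0, 0],
    [0, 0, 0]
  ],
  "slide": [
    [0, 0, 0],
    [0, 0, 0],
    [0, 0, 0],
    [0, 0, 0],
    [0, 0, 0],
    [0, 0, 0],
    [0, 0, 0],
    [0, 0, 0],
    [0, 0, 0],
    [0, 0, 0],
    [0, 0, 0],
    [0, 0, 0],
    [0, 0, 0],
    [0, 0, 0],
    [0, 0, 0],
    [0, 0, 0]
  ],
  "gripper": [0, 0, 0, 0, 0, 0, 0, 0, 0, 0, 0, 0, 0, 0, 0, 0]
}}

```text
t: 3.1
tool_pos: [0.38, 0.1004, 0.25]
ee_rot: [-0.032, 1.942, 0.006]
wrist_force: [-0.3, -0.6, 0.1]
width: -0.0
finger_force: 0.0
```

```bash
python3 - <<'E'
from h import *
from bench import ctrl
s=ctrl.sense();where(s);goto(s,[-130,0,118],20,1)
E
```

```text
t 3.1 tip ctr mm [-163.8   24.3  242. ] axes x,y,z in ctr [[-0.363, -0.005, -0.932], [0.014, 1.0, -0.011], [0.932, -0.017, -0.363]] F [-0.3 -0.6  0.1] w -0.0
q [ 0.65 -0.95 -1.21  0.19 -0.58  0.25]
twist [-0.2  -0.26  0.06] slide(now axes) [ 3.46 -0.76  2.56] slide(goal axes) [ 3.51 -0.82  2.47]
```

Call:
{"op": "send_rows", "data": {
  "twist": [
    [-0.1, 0, 0],
    [-0.1, 0, 0],
    [0, -0.1, 0],
    [0, -0.1, 0],
    [0, 0, 0],
    [0, 0, 0],
    [0, 0, 0],
    [0, 0, 0],
    [0, 0, 0]
  ],
  "slide": [
    [0.4, -0.1, 0.5],
    [0.5, -0.1, 0.5],
    [0.5, -0.1, 0.5],
    [0.5, -0.1, 0.5],
    [0.5, -0.1, 0.3],
    [0.5, -0.1, 0.2],
    [0.5, -0.1, 0],
    [0, 0, 0],
    [0, 0, 0]
  ],
  "gripper": [0, 0, 0, 0, 0, 0, 0, 0, 0]
}}

```text
t: 3.85
tool_pos: [0.4213, 0.096, 0.1999]
ee_rot: [-0.028, 2.001, 0.005]
wrist_force: [0.7, -0.3, -0.3]
width: -0.0003
finger_force: 0.0
```

```bash
python3 - <<'E'
from h import *
from bench import ctrl
s=ctrl.sense();where(s);goto(s,[-80,0,118],20,1)
d=ctrl.snapshot('wrist');cv2.imwrite('pics/w1.png',d['image'][:,:,::-1])
E
```

```text
t 3.85 tip ctr mm [-123.1   18.3  190.7] axes x,y,z in ctr [[-0.417, -0.001, -0.909], [0.018, 1.0, -0.009], [0.909, -0.02, -0.417]] F [ 0.7 -0.3 -0.3] w -0.0
q [ 0.49 -0.78 -1.26 -0.01 -0.42  0.2 ]
twist [-0.23 -0.93  0.02] slide(now axes) [ 1.66 -0.58  2.33] slide(goal axes) [ 1.84 -0.62  2.18]
```

View pics/w1.png

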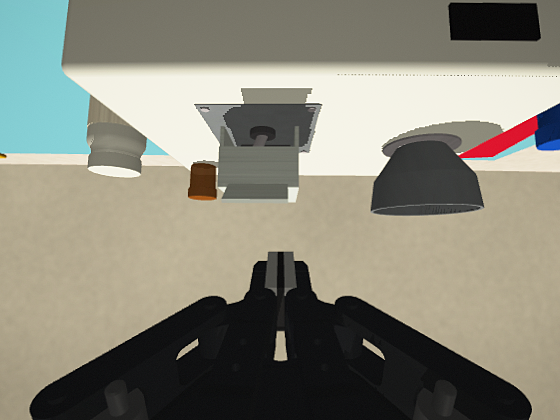

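The wrist view (upside down) shows the hood at (258,175), the toggle ball at (262,135) leaning to its off side, and nothing under the lip. The arm is near its fold limit (q3 at -1.26), so I'll keep the pitch near 25° and come down close in front of the lip.

```bash
python3 - <<'E'
from h import *
from bench import ctrl
s=ctrl.sense();where(s);goto(s,[-108,0,120],25,1)
E
```

```text
t 3.9 tip ctr mm [-123.1   18.4  190.9] axes x,y,z in ctr [[-0.416, -0.001, -0.909], [0.017, 1.0, -0.009], [0.909, -0.02, -0.416]] F [-0.3 -0.5  0.2] w -0.0
q [ 0.49 -0.78 -1.26 -0.01 -0.42  0.2 ]
twist [-0.22  0.08  0.01] slide(now axes) [ 1.94 -0.6   1.45] slide(goal axes) [ 1.92 -0.63  1.45]
```

Call:
{"op": "send_rows", "data": {
  "twist": [
    [-0.1, 0, 0],
    [-0.1, 0, 0],
    [0, 0, 0],
    [0, 0, 0],
    [0, 0, 0],
    [0, 0, 0],
    [0, 0, 0]
  ],
  "slide": [
    [0.3, -0.1, 0.25],
    [0.4, -0.1, 0.3],
    [0.4, -0.1, 0.3],
    [0.4, -0.1, 0.3],
    [0.4, -0.1, 0.3],
    [0, -0.1, 0],
    [0, 0, 0]
  ],
  "gripper": [0, 0, 0, 0, 0, 0, 0]
}}

```text
t: 4.48
tool_pos: [0.4475, 0.0889, 0.172]
ee_rot: [-0.032, 2.053, 0.009]
wrist_force: [1.3, 0.2, 0.5]
width: 0.0001
finger_force: 0.0
```

```bash
python3 - <<'E'
from h import *
from bench import ctrl
s=ctrl.sense();where(s);goto(s,[-108,0,120],25,1)
E
```

```text
t 4.48 tip ctr mm [-97.8  10.2 161.8] axes x,y,z in ctr [[-0.464, -0.001, -0.886], [0.013, 1.0, -0.007], [0.886, -0.015, -0.464]] F [1.3 0.2 0.5] w 0.0
q [ 0.39 -0.65 -1.26 -0.1  -0.32  0.17]
twist [-0.17 -0.53  0.01] slide(now axes) [ 1.43 -0.35  0.35] slide(goal axes) [ 1.44 -0.35  0.28]
```

```bash
sed -i 's/def goto(s,tip,down,flip):/def goto(s,tip,down,flip=1,yaw=0):/; s/Rg=RC@np.c_\[x,y,z\]/Rg=RC@R.from_euler("z",yaw,degrees=True).as_matrix()@np.c_[x,y,z]/' h.py
```

Call:
{"op": "send_rows", "data": {
  "twist": [
    [0, 0, 0],
    [0, 0, 0],
    [0.9, 0, 0.45],
    [0.9, 0, 0.45],
    [0.9, 0, 0.45],
    [0.9, 0, 0.45],
    [0.9, 0, 0.45],
    [0.9, 0, 0.45],
    [0, 0, 0],
    [0, 0, 0]
  ],
  "slide": [
    [-0.3, 0, -0.15],
    [-0.4, 0, -0.2],
    [0, 0, 0],
    [0, 0, 0],
    [0, 0, 0],
    [0, 0, 0],
    [0, 0, 0],
    [0, 0, 0],
    [0, 0, 0],
    [0, 0, 0]
  ],
  "gripper": [0, 0, 0, 0, 0, 0, 0, 0, 0, 0]
}}

```text
t: 5.32
tool_pos: [0.4486, 0.0908, 0.1958]
ee_rot: [0.496, 2.003, -0.325]
wrist_force: [0.2, 0.9, -1.0]
width: -0.0001
finger_force: 0.0
```

```bash
python3 - <<'E'
from h import *
from bench import ctrl
s=ctrl.sense();where(s);goto(s,[-130,12,160],20,1,-30);goto(s,[-120,12,115],20,1,-30)
E
```

```text
t 5.32 tip ctr mm [-99.4   2.3 185.7] axes x,y,z in ctr [[-0.402, 0.221, -0.888], [0.51, 0.86, -0.017], [0.76, -0.46, -0.459]] F [ 0.2  0.9 -1. ] w -0.0
q [ 0.72 -0.34 -0.97  0.37 -0.99  0.89]
twist [-0.2  -1.47  0.12] slide(now axes) [ 1.34 -0.24 -0.53] slide(goal axes) [ 1.26 -0.24 -0.7 ]
twist [-0.2  -1.47  0.12] slide(now axes) [ 2.54 -0.04  0.42] slide(goal axes) [ 2.57 -0.08  0.09]
```

Call:
{"op": "send_rows", "data": {
  "twist": [
    [-0.1, -0.7, 0],
    [-0.1, -0.7, 0.1],
    [0, 0, 0],
    [0, 0, 0],
    [0, 0, 0],
    [0, 0, 0],
    [0, 0, 0],
    [0, 0, 0]
  ],
  "slide": [
    [0, -0.1, -0.4],
    [0.3, -0.1, -0.4],
    [0.6, 0, -0.1],
    [0.6, 0, 0.2],
    [0.6, 0, 0.4],
    [0.5, 0, 0.3],
    [0, 0, 0],
    [0, 0, 0]
  ],
  "gripper": [0, 0, 0, 0, 0, 0, 0, 0]
}}

```text
t: 5.98
tool_pos: [0.4209, 0.0953, 0.1243]
ee_rot: [0.467, 1.882, -0.327]
wrist_force: [-0.5, -0.0, -0.5]
width: -0.0001
finger_force: 0.0
```

```bash
python3 - <<'E'
from h import *
from bench import ctrl
s=ctrl.sense();where(s);goto(s,[-85,6,117],20,1,-30);goto(s,[-85,6,130],20,1,-30)
E
```

```text
t 5.98 tip ctr mm [-125.8    7.6  116.7] axes x,y,z in ctr [[-0.301, 0.173, -0.938], [0.503, 0.864, -0.002], [0.81, -0.472, -0.347]] F [-0.5 -0.  -0.5] w -0.0
q [ 0.84 -0.23 -1.17  0.05 -1.14  0.94]
twist [-0.04 -0.07  0.01] slide(now axes) [-0.42  0.63  1.12] slide(goal axes) [-0.42  0.63  1.13]
twist [-0.04 -0.07  0.01] slide(now axes) [-0.83  0.63  0.97] slide(goal axes) [-0.83  0.63  0.98]
```

```bash
cat >> h.py <<'E'
def arc(R0c,tip):
    p=np.array(tip,float);rows=[]
    for th in [0,.15,.3,.45,.6,.75,.9,1.05,1.2,1.35,1.45]:
        s=12+12*min(th/1.2,1);q=np.array([-75.4,35.9])+s*np.array([-.825,.565])+1.5*np.array([-.565,-.825])
        c,n=np.cos(th),np.sin(th);Q=np.array([c*q[0]+n*q[1],-n*q[0]+c*q[1]])
        T=np.array([Q[0]-3.7-7,-6,Q[1]-10.3+100]);print(th,T.round(0),'slide',(R0c.T@(T-p)/30).round(2));p=T
E
python3 - <<'E'
from h import *
from bench import ctrl
s=ctrl.sense();arc(RC.T@R.from_rotvec(s['ee_rot']).as_matrix(),[-125.8,7.6,116.7]);goto(s,[-97,-6,120],20,1,-30)
E
```

```text
0 [-97.  -6. 131.] slide [-0.82  0.09  0.83]
0.15 [-91.  -6. 145.] slide [-0.48  0.1   0.01]
0.3 [-83.  -6. 157.] slide [-0.47  0.14  0.08]
0.45 [-72.  -6. 168.] slide [-0.45  0.17  0.14]
0.6 [-61.  -6. 178.] slide [-0.42  0.2   0.21]
0.75 [-47.  -6. 186.] slide [-0.38  0.22  0.27]
0.9 [-32.  -6. 192.] slide [-0.33  0.25  0.33]
1.05 [-17.  -6. 196.] slide [-0.27  0.26  0.38]
1.2 [ -1.  -6. 197.] slide [-0.2   0.27  0.42]
1.35 [ 15.  -6. 194.] slide [-0.07  0.27  0.46]
1.45 [ 26.  -6. 191.] slide [-0.01  0.17  0.31]
twist [-0.04 -0.07  0.01] slide(now axes) [-0.47  0.09  0.95] slide(goal axes) [-0.46  0.08  0.96]
```

Call:
{"op": "send_rows", "data": {
  "twist": [
    [0, 0, 0],
    [0, 0, 0],
    [0, 0, 0],
    [0, 0, 0],
    [0, 0, 0],
    [0, 0, 0],
    [0, 0, 0],
    [0, 0, 0],
    [0, 0, 0],
    [0, 0, 0],
    [0, 0, 0]
  ],
  "slide": [
    [0, 0, 0.35],
    [-0.2, 0.05, 0.35],
    [-0.25, 0.05, 0.35],
    [-0.35, 0, -0.1],
    [-0.24, 0.05, 0],
    [-0.24, 0.05, 0.01],
    [-0.24, 0.07, 0.04],
    [-0.24, 0.07, 0.05],
    [-0.23, 0.08, 0.07],
    [-0.23, 0.09, 0.07],
    [0, 0, 0]
  ],
  "gripper": [0, 0, 0, 0, 0, 0, 0, 0, 0, 0, 0]
}}

```text
t: 6.9
tool_pos: [0.4802, 0.0843, 0.1765]
ee_rot: [0.469, 1.88, -0.324]
wrist_force: [-0.3, -0.5, 0.2]
width: 0.0001
finger_force: 0.1
```

```bash
python3 - <<'E'
from h import *
from bench import ctrl
s=ctrl.sense();where(s)
d=ctrl.snapshot('scene');cv2.imwrite('pics/s2.png',cv2.resize(d['image'][110:270,190:400,::-1],None,fx=3.7,fy=3.7,interpolation=cv2.INTER_CUBIC))
E
```

```text
t 6.9 tip ctr mm [-67.   -5.7 168.8] axes x,y,z in ctr [[-0.298, 0.176, -0.938], [0.503, 0.864, 0.002], [0.811, -0.471, -0.346]] F [-0.3 -0.5  0.2] w 0.0
q [ 0.68 -0.27 -1.11 -0.09 -1.04  0.68]
```

View pics/s2.png

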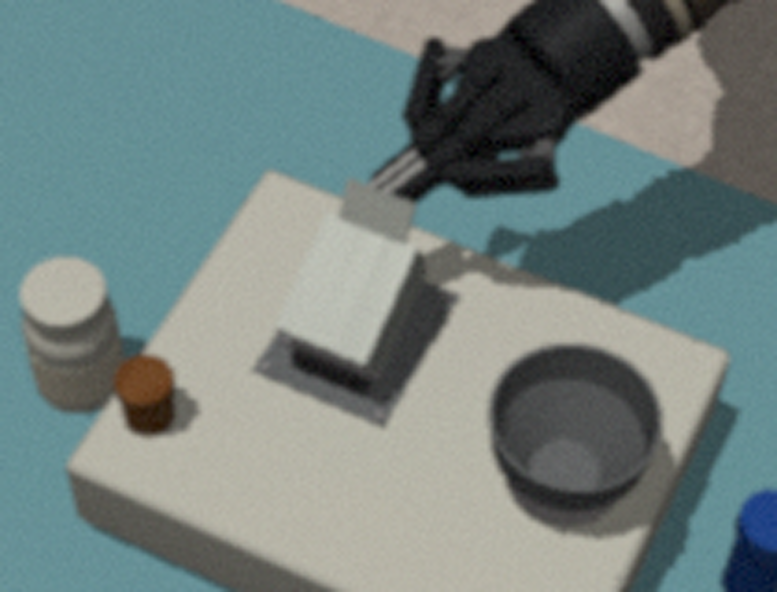

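The picture shows the finger under the lip at (395,185), with the guard raised part-way and the rest untouched. I'll carry on along the arc.

Call:
{"op": "send_rows", "data": {
  "twist": [
    [0, 0, 0],
    [0, 0, 0],
    [0, 0, 0],
    [0, 0, 0],
    [0, 0, 0],
    [0, 0, 0],
    [0, 0, 0],
    [0, 0, 0],
    [0, 0, 0],
    [0, 0, 0],
    [0, 0, 0],
    [0, 0, 0],
    [0, 0, 0],
    [0, 0, 0],
    [0, 0, 0]
  ],
  "slide": [
    [-0.34, 0.1, 0.06],
    [-0.19, 0.11, 0.13],
    [-0.19, 0.11, 0.14],
    [-0.17, 0.12, 0.16],
    [-0.16, 0.13, 0.17],
    [-0.14, 0.13, 0.19],
    [-0.13, 0.13, 0.19],
    [-0.1, 0.13, 0.21],
    [-0.1, 0.14, 0.21],
    [-0.04, 0.13, 0.23],
    [-0.03, 0.14, 0.23],
    [0, 0.09, 0.16],
    [0, 0.09, 0.16],
    [0, 0, 0],
    [0, 0, 0]
  ],
  "gripper": [0, 0, 0, 0, 0, 0, 0, 0, 0, 0, 0, 0, 0, 0, 0]
}}

```text
t: 8.2
tool_pos: [0.571, 0.0875, 0.1955]
ee_rot: [0.467, 1.883, -0.327]
wrist_force: [-0.7, 0.8, -0.1]
width: -0.0
finger_force: 0.0
```

```bash
python3 - <<'E'
from h import *
from bench import ctrl
s=ctrl.sense();where(s);goto(s,[-60,-60,200],45,1,0)
d=ctrl.snapshot('scene');cv2.imwrite('pics/s3.png',cv2.resize(d['image'][110:270,190:400,::-1],None,fx=3.7,fy=3.7,interpolation=cv2.INTER_CUBIC))
E
```

```text
t 8.2 tip ctr mm [ 23.9  -6.1 187.8] axes x,y,z in ctr [[-0.301, 0.173, -0.938], [0.503, 0.864, -0.002], [0.81, -0.472, -0.348]] F [-0.7  0.8 -0.1] w -0.0
q [ 0.54 -0.13 -1.   -0.24 -0.93  0.52]
twist [-5.13  4.81 -3.27] slide(now axes) [-0.18 -3.22 -1.43] slide(goal axes) [ 1.45 -2.14 -2.4 ]
```

View pics/s3.png

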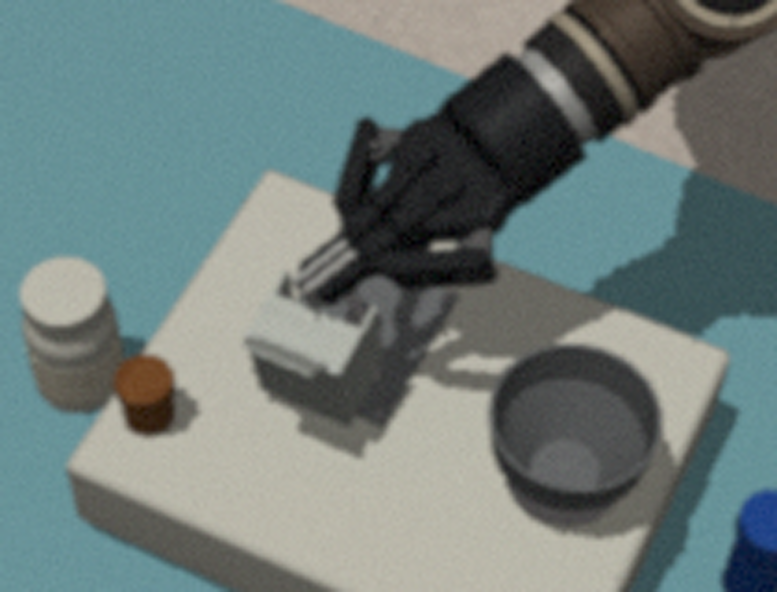

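The guard is now fully back: its top sheet stands at about (310,340), with the hood opening facing the finger. I'll retreat and turn for the toggle.

Call:
{"op": "send_rows", "data": {
  "twist": [
    [0, 0, 0],
    [0, 0, 0],
    [0, 0, 0],
    [-0.86, 0.8, -0.55],
    [-0.86, 0.8, -0.55],
    [-0.86, 0.8, -0.55],
    [-0.86, 0.8, -0.55],
    [-0.86, 0.8, -0.55],
    [-0.86, 0.8, -0.55],
    [0, 0, 0],
    [0, 0, 0]
  ],
  "slide": [
    [0, 0, -0.7],
    [0, 0, -1],
    [0, 0, -1],
    [0, 0, 0],
    [0, 0, 0],
    [0, 0, 0],
    [0, 0, 0],
    [0, 0, 0],
    [0, 0, 0],
    [0, 0, 0],
    [0, 0, 0]
  ],
  "gripper": [0, 0, 0, 0, 0, 0, 0, 0, 0, 0, 0]
}}

```text
t: 9.17
tool_pos: [0.5046, 0.1218, 0.2254]
ee_rot: [-0.046, 2.351, 0.018]
wrist_force: [-0.3, -0.4, -1.0]
width: 0.0002
finger_force: 0.0
```

```bash
python3 - <<'E'
from h import *
from bench import ctrl
s=ctrl.sense();where(s);goto(s,[-36,-60,170],45);goto(s,[-36,-55,110],45)
E
```

```text
t 9.17 tip ctr mm [-43.3  41.2 209.9] axes x,y,z in ctr [[-0.704, 0.0, -0.71], [0.001, 1.0, -0.001], [0.71, -0.001, -0.704]] F [-0.3 -0.4 -1. ] w 0.0
q [ 0.35 -0.42 -0.82  0.4  -0.22  0.22]
twist [-0.01  0.05 -0.01] slide(now axes) [ 0.77 -3.37  1.11] slide(goal axes) [ 0.76 -3.37  1.11]
twist [-0.01  0.05 -0.01] slide(now axes) [ 2.19 -3.2   2.52] slide(goal axes) [ 2.18 -3.21  2.53]
```

Call:
{"op": "send_rows", "data": {
  "twist": [
    [0, 0, 0],
    [0, 0, 0],
    [0, 0, 0],
    [0, 0, 0],
    [0, 0, 0],
    [0, 0, 0],
    [0, 0, 0],
    [0, 0, 0],
    [0, 0, 0]
  ],
  "slide": [
    [0, -0.8, 0],
    [0, -0.8, 0],
    [0, -0.8, 0],
    [0, -0.8, 0],
    [0.55, 0, 0.63],
    [0.55, 0, 0.63],
    [0.55, 0, 0.63],
    [0.54, 0, 0.63],
    [0, 0, 0]
  ],
  "gripper": [0, 0, 0, 0, 0, 0, 0, 0, 0]
}}

```text
t: 9.92
tool_pos: [0.5109, 0.028, 0.1162]
ee_rot: [-0.052, 2.365, 0.019]
wrist_force: [-1.1, -0.2, -0.9]
width: 0.0002
finger_force: 0.0
```

Call:
{"op": "send_rows", "data": {
  "twist": [
    [0, 0, 0],
    [0, 0, 0],
    [0, 0, 0],
    [0, 0, 0],
    [0, 0, 0],
    [0, 0, 0],
    [0, 0, 0],
    [0, 0, 0],
    [0, 0, 0]
  ],
  "slide": [
    [0, 0.2, 0],
    [0, 0.2, 0],
    [0, 0.2, 0],
    [0, 0.2, 0],
    [0, 0.2, 0],
    [0, 0.2, 0],
    [0, 0.2, 0],
    [0, 0.1, 0],
    [0, 0, 0]
  ],
  "gripper": [0, 0, 0, 0, 0, 0, 0, 0, 0]
}}

```text
t: 10.67
tool_pos: [0.5131, 0.0735, 0.1242]
ee_rot: [-0.053, 2.355, 0.022]
wrist_force: [0.5, -1.1, -0.7]
width: -0.0
finger_force: 0.0
```

```bash
python3 - <<'E'
from h import *
from bench import ctrl
s=ctrl.sense();where(s)
E
```

```text
t 10.67 tip ctr mm [-36.8  -7.3 108.6] axes x,y,z in ctr [[-0.706, -0.004, -0.708], [-0.005, 1.0, -0.0], [0.708, 0.004, -0.706]] F [ 0.5 -1.1 -0.7] w -0.0
q [ 0.2  -0.34 -1.02  0.11 -0.11  0.11]
```

Call:
{"op": "send_rows", "data": {
  "twist": [
    [0, 0, 0],
    [0, 0, 0],
    [0, 0, 0]
  ],
  "slide": [
    [0, 0.08, 0],
    [0, 0.08, 0],
    [0, 0, 0]
  ],
  "gripper": [0, 0, 0]
}}

```text
t: 10.92
tool_pos: [0.5129, 0.0759, 0.1238]
ee_rot: [-0.049, 2.355, 0.015]
wrist_force: [0.3, -7.2, 0.5]
width: 0.0002
finger_force: 3.5
```

```bash
python3 - <<'E'
from h import *
from bench import ctrl
s=ctrl.sense();where(s)
d=ctrl.snapshot('wrist');cv2.imwrite('pics/w2.png',d['image'][:,:,::-1])
E
```

```text
t 10.92 tip ctr mm [-36.9  -5.1 108.3] axes x,y,z in ctr [[-0.706, -0.002, -0.708], [-0.0, 1.0, -0.003], [0.708, -0.002, -0.706]] F [ 0.3 -7.2  0.5] w 0.0
q [ 0.21 -0.34 -1.02  0.11 -0.12  0.12]
```

View pics/w2.png

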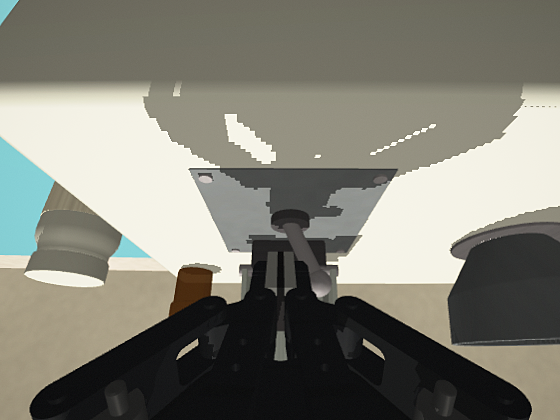

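The wrist view shows the stem leaning to the hopper's side, from its pivot at (290,215) to the ball at (318,282). The side force rose to 7 N, so the toggle is on its stop. I'll back off, rise straight up and turn the tool down.

Call:
{"op": "send_rows", "data": {
  "twist": [
    [0, 0, 0],
    [0, 0, 0],
    [0, 0, 0],
    [0, 0, 0],
    [0, 0, 0],
    [0, 0, 0],
    [0, 0, 0],
    [0, 0, 0],
    [0, 1, 0],
    [0, 1, 0],
    [0, 1, 0],
    [0, 1, 0],
    [0, 1, 0],
    [0, 1, 0],
    [0, 1, 0],
    [0, 1, 0],
    [0, 1, 0],
    [0, 0, 0],
    [0, 0, 0]
  ],
  "slide": [
    [0, -0.4, 0],
    [0, -0.4, 0],
    [-0.7, 0, -0.7],
    [-0.7, 0, -0.7],
    [-0.7, 0, -0.7],
    [-0.7, 0, -0.7],
    [-0.7, 0, -0.7],
    [-0.7, 0, -0.7],
    [0, 0, 0],
    [0, 0, 0],
    [0, 0, 0],
    [0, 0, 0],
    [0, 0, 0],
    [0, 0, 0],
    [0, 0, 0],
    [0, 0, 0],
    [0, 0, 0],
    [0, 0, 0],
    [0, 0, 0]
  ],
  "gripper": [0, 0, 0, 0, 0, 0, 0, 0, 0, 0, 0, 0, 0, 0, 0, 0, 0, 0, 0]
}}

```text
t: 12.55
tool_pos: [0.5151, 0.0535, 0.3007]
ee_rot: [0.068, -3.141, 0.001]
wrist_force: [-0.6, 0.6, -0.1]
width: -0.0001
finger_force: 0.0
```

```bash
python3 - <<'E'
from h import *
from bench import ctrl
s=ctrl.sense();where(s);goto(s,[105,0,270],90);goto(s,[105,0,162],90)
e=ctrl.snapshot('scene');cv2.imwrite('pics/s4.png',cv2.resize(e['image'][110:270,190:400,::-1],None,fx=3.7,fy=3.7,interpolation=cv2.INTER_CUBIC))
E
```

```text
t 12.55 tip ctr mm [-51.2 -27.5 278.7] axes x,y,z in ctr [[-1.0, -0.004, 0.0], [-0.004, 1.0, -0.001], [-0.0, -0.001, -1.0]] F [-0.6  0.6 -0.1] w -0.0
q [ 0.1   0.12  0.05  1.51 -0.    0.06]
twist [-0.01 -0.    0.04] slide(now axes) [-5.21  0.9   0.29] slide(goal axes) [-5.21  0.92  0.29]
twist [-0.01 -0.    0.04] slide(now axes) [-5.21  0.9   3.89] slide(goal axes) [-5.21  0.92  3.89]
```

View pics/s4.png

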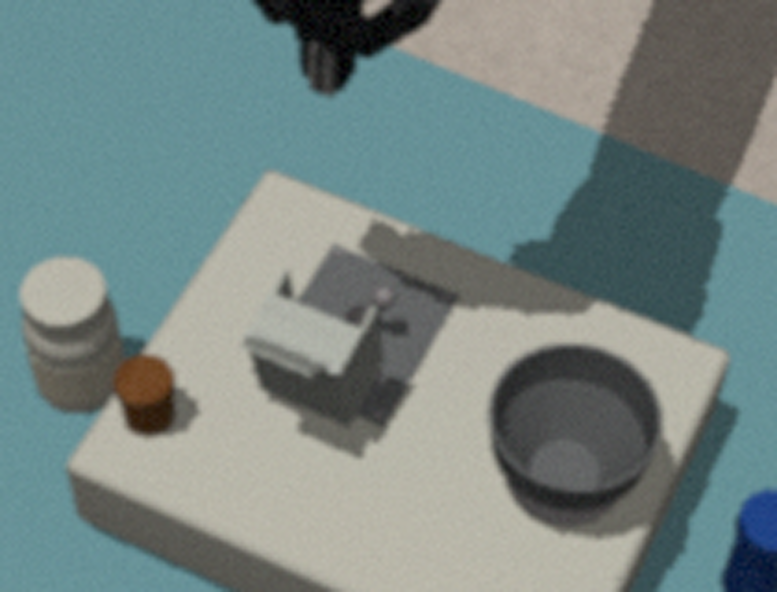

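The picture shows the guard still open, the toggle ball leaning to the hopper side at (383,295), and the jar, bottle and vial in place.

```bash
python3 - <<'E'
from h import *
e=pickle.load(open('scene.pkl','rb'))
print(w2c(cast(e,[(190+383/3.7,110+295/3.7)],.118)))
E
```

```text
[[-42.42662797  15.02101139 118.        ]]
```

Call:
{"op": "send_rows", "data": {
  "twist": [
    [0, 0, 0],
    [0, 0, 0],
    [0, 0, 0],
    [0, 0, 0],
    [0, 0, 0],
    [0, 0, 0],
    [0, 0, 0],
    [0, 0, 0],
    [0, 0, 0],
    [0, 0, 0],
    [0, 0, 0],
    [0, 0, 0],
    [0, 0, 0]
  ],
  "slide": [
    [-0.87, 0.15, 0],
    [-0.87, 0.15, 0],
    [-0.87, 0.15, 0],
    [-0.87, 0.15, 0],
    [-0.87, 0.15, 0],
    [-0.87, 0.15, 0],
    [0, 0, 0],
    [0, 0, 0.8],
    [0, 0, 0.8],
    [0, 0, 0.8],
    [0, 0, 0.8],
    [0, 0, 0.7],
    [0, 0, 0]
  ],
  "gripper": [0, 0, 0, 0, 0, 0, 0, 0, 0, 0, 0, 0, 0]
}}

```text
t: 13.68
tool_pos: [0.6661, 0.0868, 0.1826]
ee_rot: [0.068, -3.138, 0.001]
wrist_force: [0.3, 0.0, -1.7]
width: 0.0001
finger_force: 0.0
```

```bash
python3 - <<'E'
from h import *
from bench import ctrl
s=ctrl.sense();where(s)
E
```

```text
t 13.68 tip ctr mm [101.1  -0.2 160.6] axes x,y,z in ctr [[-1.0, -0.004, 0.002], [-0.004, 1.0, -0.001], [-0.002, -0.001, -1.0]] F [ 0.3  0.  -1.7] w 0.0
q [ 0.13  0.42  0.19  1.34 -0.    0.09]
```

The toggle ball measures (-42, 15), where it should be when on. Next, tip the guard forward.

Call:
{"op": "send_rows", "data": {
  "twist": [
    [0, 0, 0],
    [0, 0, 0],
    [0, 0, 0],
    [0, 0, 0],
    [0, 0, 0],
    [0, 0, 0],
    [0, 0, 0],
    [0, 0, 0],
    [0, 0, 0],
    [0, 0, 0],
    [0, 0, 0],
    [0, 0, 0],
    [0, 0, 0],
    [0, 0, 0],
    [0, 0, 0],
    [0, 0, 0],
    [0, 0, 0],
    [0, 0, 0],
    [0, 0, 0],
    [0, 0, 0]
  ],
  "slide": [
    [0.2, 0, 0],
    [0.2, 0, 0],
    [0.2, 0, 0],
    [0.2, 0, 0],
    [0.2, 0, 0],
    [0.2, 0, 0],
    [0.2, 0, 0],
    [0.2, 0, 0],
    [0.2, 0, 0],
    [0.2, 0, 0],
    [0.2, 0, 0],
    [0.2, 0, 0],
    [0.2, 0, 0],
    [0.2, 0, 0],
    [0.2, 0, 0],
    [0.2, 0, 0],
    [0.2, 0, 0],
    [0, 0, 0],
    [0, 0, 0],
    [0, 0, 0]
  ],
  "gripper": [0, 0, 0, 0, 0, 0, 0, 0, 0, 0, 0, 0, 0, 0, 0, 0, 0, 0, 0, 0]
}}

```text
t: 15.35
tool_pos: [0.5671, 0.0827, 0.1849]
ee_rot: [-0.069, 3.14, -0.001]
wrist_force: [0.4, 0.2, 0.3]
width: 0.0003
finger_force: 0.0
```

Call:
{"op": "send_rows", "data": {
  "twist": [
    [0, 0, 0],
    [0, 0, 0],
    [0, 0, 0],
    [0, 0, 0],
    [0, 0, 0],
    [0, 0, 0],
    [0, 0, 0],
    [0, 0, 0],
    [0, 0, 0],
    [0, 0, 0]
  ],
  "slide": [
    [0, 0, -0.5],
    [0, 0, -0.8],
    [0, 0, -0.8],
    [0, 0, -0.8],
    [0, 0, -0.8],
    [0, 0, 0],
    [0, 0, 0],
    [0, 0, 0],
    [0, 0, 0],
    [0, 0, 0]
  ],
  "gripper": [0, 0, 0, 0, 0, 0, 0, 0, 0, 0]
}}

```text
t: 16.18
tool_pos: [0.5668, 0.0827, 0.295]
ee_rot: [0.069, -3.14, 0.001]
wrist_force: [0.2, 0.0, -0.4]
width: -0.0001
finger_force: 0.0
```

```bash
python3 - <<'E'
from h import *
from bench import ctrl
s=ctrl.sense();where(s)
e=ctrl.snapshot('scene');cv2.imwrite('pics/s5.png',cv2.resize(e['image'][110:270,190:400,::-1],None,fx=3.7,fy=3.7,interpolation=cv2.INTER_CUBIC))
p=proj(e,c2w([[-96,22,150],[-96,-22,150],[0,30,137],[0,-30,137]]));print(((p-[190,110])*3.7).round())
E
```

```text
t 16.18 tip ctr mm [  1.7  -0.3 273. ] axes x,y,z in ctr [[-1.0, -0.004, 0.001], [-0.004, 1.0, -0.001], [-0.001, -0.001, -1.0]] F [ 0.2  0.  -0.4] w -0.0
q [ 0.15  0.22  0.17  1.52 -0.    0.1 ]
[[433. 205.]
 [368. 179.]
 [375. 338.]
 [284. 300.]]
```

View pics/s5.png

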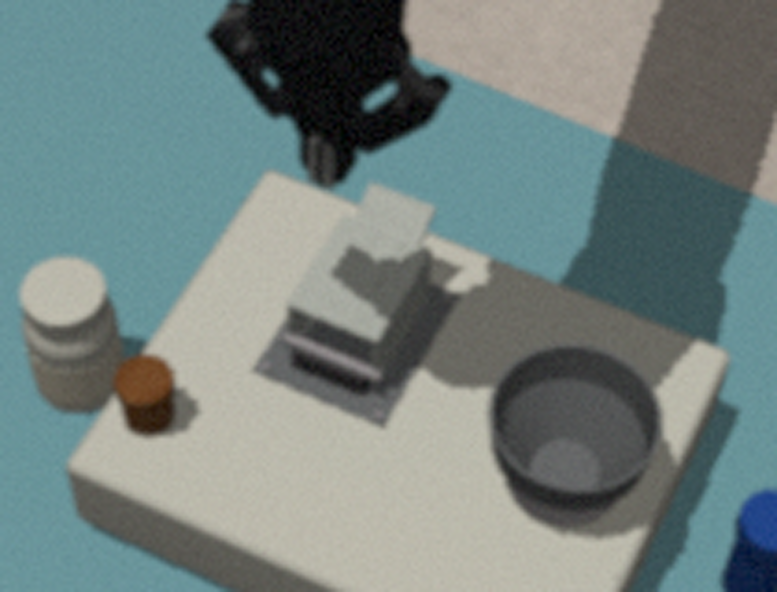

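The lip corners are seen at (433,205) and (370,183). A shut guard would put them at (433,205) and (368,179), so the guard is fully shut. Everything else stands where it was, and the robot touches nothing.

```bash
python3 -c "
from bench import ctrl
print(ctrl.hand_in())"
```

```text
the job is handed in; nothing more can be done
None
```

The job is handed in: I swung the guard right back, pushed the toggle to its stop towards the hopper, and dropped the guard shut over it at about 16 s, with the bottle, vial and jar left standing; no verdict came back.

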